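# Wipe the carving board clean into the chip carton and close it

## Task

Hold the scraper block by its handle and wipe the four loose walnut chips along the carving board, off its end and into the cardboard carton: begin at the clear hinged end and keep the scraper flat and bearing down firmly, about 10 newtons, all along the board, which gives under it more and more towards the carton; never lean harder than 35 newtons and do not touch the chips with the fingers. Then stand the scraper upright on the bench and gently fold the carton's flaps down flat, the blue-striped near flap first and the red-striped far flap second, leaving the other things on the bench where they are.

Things in the scene. Friction and masses are not known exactly. Their poses are not given: they have to be found in the camera images.
- scraper: wooden scraper block with an orange line round it: base 160 (its x) x 50 (y) x 25 mm (z), and on top of it, centred, a dark upright handle rib 90 (x) x 26 (y) mm that reaches from 25 to 80 mm above the underside. Origin: centre of the underside, z up. It starts lying upright on the bench, on either side of the stand. To be gripped across the 26 mm
- stand: fixed plywood stand with the pale carving board on it. Origin on the bench under the board's centre, z up, +y along the board towards the carton. The board is 190 (x) x 245 (y) x 28 mm, its flat top 132 mm above the bench at rest. The chips lie between y = -55 and +110 mm of this frame, within 60 mm of the middle line; the -y end is clear. A cheek behind the -y end is 125 mm high
- board_start (a point): middle of the board's top edge at the hinged (-y) end; the hinge pin runs across the board 18 mm before it
- board_edge (a point): middle of the board's top edge at the carton (+y) end, with the board at rest. The board is sprung: pressing tips this end down by several millimetres, and it comes back up
- chip1: loose dark walnut chip lying on the board, 64 x 22 mm and 8 mm thick (thin feathered end at +x), long axis x, origin under its middle
- chip2: loose dark walnut chip lying on the board, 64 x 22 mm and 8 mm thick (thin feathered end at +x), long axis x, origin under its middle
- chip3: loose dark walnut chip lying on the board, 64 x 22 mm and 8 mm thick (thin feathered end at +x), long axis x, origin under its middle
- chip4: loose dark walnut chip lying on the board, 64 x 22 mm and 8 mm thick (thin feathered end at +x), long axis x, origin under its middle
- carton: fixed open cardboard carton, 170 (its x) x 160 (y) x 98 mm high, walls 4 mm, standing with its -y wall against the board's +y end, about 4 mm off, its rim 34 mm below the board's top. Origin under its centre, axes roughly those of the stand: -x is the near side (towards the robot)
- flap_near (a joint): angle of the near flap (blue stripe): 0 is closed flat over the carton, 1.57 upright, more leans outward to the robot; it stays where it is left, turning stiffly
- flap_far (a joint): angle of the far flap (red stripe): 0 is closed flat, 1.57 upright, more leans outward away from the robot; stays where it is left
- flap_near_hinge (a point): middle of the near flap's hinge line, which runs along the carton's y axis at its near rim, 99 mm above the bench. The flap is 82 mm from hinge to free edge, 154 mm wide, 4 mm thick
- flap_near_edge (a point): middle of the near flap's free edge, on its outer (upper when closed) face
- flap_far_hinge (a point): middle of the far flap's hinge line at the far rim, 99 mm above the bench; the flap is of the same size
- flap_far_edge (a point): middle of the far flap's free edge, on its outer face
- mallet: carver's mallet lying on its side, handle along its x axis, 240 x 110 x 71 mm, origin under its middle (the head is at +x)
- chisel: chisel with a wooden handle lying flat, 250 x 28 x 28 mm along its x axis, origin underneath, near its middle
- battery: black and yellow battery pack, 75 x 115 x 65 mm, origin under its middle
- tape: roll of blue tape lying flat, 100 mm across, 25 mm high, origin under its middle
- oil_can: round steel can, 70 mm across, 120 mm high, origin under its middle
Not all that is in view belongs to the job. What is shaped like the carton but turquoise or yellow is not meant.

How it is judged (in metres and radians):
On the way, in this order (a step that is already met when the one before it is completed fails the run):
1. the scraper lies flat on the clear hinged end of the board, pressed on with 6 to 18 N (contact force between scraper and stand between 6 and 18 N and y of scraper in the frame of stand between -0.125 and -0.055 m and z of scraper in the frame of stand above 0.1 m and angle between scraper's own z axis and vertical below 0.2 rad), for 0.1 s.
2. the scraper is still pressed on the board with 6 to 18 N in the middle of the stroke (contact force between scraper and stand between 6 and 18 N and y of scraper in the frame of stand between -0.02 and 0.03 m and z of scraper in the frame of stand above 0.1 m and angle between scraper's own z axis and vertical below 0.2 rad), for 0.1 s.
3. the scraper is still pressed on the board with 6 to 18 N late in the stroke, where the board gives (contact force between scraper and stand between 6 and 18 N and y of scraper in the frame of stand between 0.06 and 0.1 m and z of scraper in the frame of stand above 0.1 m and angle between scraper's own z axis and vertical below 0.2 rad), for 0.1 s.
4. all four chips are in the carton and the near flap is folded down while the far flap is still open (x of chip1 in the frame of carton between -0.085 and 0.085 m and y of chip1 in the frame of carton between -0.08 and 0.08 m and z of each of chip1, chip2, chip3, chip4 in the frame of carton below 0.09 m and x of chip2 in the frame of carton between -0.085 and 0.085 m and y of chip2 in the frame of carton between -0.08 and 0.08 m and x of chip3 in the frame of carton between -0.085 and 0.085 m and y of chip3 in the frame of carton between -0.08 and 0.08 m and x of chip4 in the frame of carton between -0.085 and 0.085 m and y of chip4 in the frame of carton between -0.08 and 0.08 m and value of joint flap_near below 0.15 rad and value of joint flap_far above 0.8 rad), for 0.1 s.
5. the far flap is folded down as well (value of joint each of flap_near, flap_far below 0.15 rad), for 0.1 s.
At the end, for the whole second after the job is handed in: All four chips lie inside the carton, below its rim; both flaps are closed to within 0.15 rad; the scraper stands upright on the bench (underside within 8 mm of it), at rest (all of step 5 and x of chip1 in the frame of carton between -0.085 and 0.085 m and y of chip1 in the frame of carton between -0.08 and 0.08 m and z of each of chip1, chip2, chip3, chip4 in the frame of carton below 0.09 m and x of chip2 in the frame of carton between -0.085 and 0.085 m and y of chip2 in the frame of carton between -0.08 and 0.08 m and x of chip3 in the frame of carton between -0.085 and 0.085 m and y of chip3 in the frame of carton between -0.08 and 0.08 m and x of chip4 in the frame of carton between -0.085 and 0.085 m and y of chip4 in the frame of carton between -0.08 and 0.08 m and height (world z) of scraper between -0.008 and 0.008 m and angle between scraper's own z axis and vertical below 0.15 rad and linear speed of scraper below 0.02 m/s); the robot touches nothing.
It fails at once if the scraper presses on the board or stand with over 35 N (contact force between scraper and stand above 35 N).
It fails at once if the fingers touch a chip (over 2 N) (contact force between the fingers and chip1 above 2 N or contact force between the fingers and chip2 above 2 N or contact force between the fingers and chip3 above 2 N or contact force between the fingers and chip4 above 2 N).
It fails at once if the carton is pressed by the fingers with over 40 N (contact force between the fingers and carton above 40 N).
It fails at once if the mallet, chisel, battery, tape or can is moved by over 30 mm (distance of any of mallet, chisel, battery, tape, oil_can from where it was at the start of the episode above 0.03 m).
It also fails if it takes over 72 s, if anything falls off the work surface, if the arm or the gripper's body presses on something with over 40 N, if the wrist force passes 120 N, or if a joint passes its speed limit or range.

## Robot

A 6-joint arm with a two-finger parallel gripper is mounted at the origin on the work surface. World frame = base frame: x ahead of the robot, y to its left, z up, the work surface at z = 0. Lengths are in m, angles in degrees, forces in N, time in s.
With the tool pointing down it reaches from about 0.35 to 0.875 m from the base axis. Payload 4.2 kg.
Tool frame: the origin (TCP) lies on the mounting face of the last link; the fingertips stand 182 mm ahead of it and the grasp point (between the pads) lies 164 mm ahead of it (r.tcp_to_grasp is the distance from the TCP to the grasp point, in m); z points along the fingers, y is the line along which they close (so a half turn about z gives the same grasp; the last joint's range is limited). The gripper opens to 87 mm and grips with 3 to 60 N. Pads are 19 mm wide; open, the fingers measure 117 mm over their backs; the gripper's body (75 mm by 190 mm) begins 51 mm behind the grasp point.
Start: joints at [-53.652, 22.042, 0.453, 0, -68.411, -14.817], TCP at [0.229, -0.581, 0.405] pointing down, gripper open.
Joint ranges: [-179.83, 179.83], [-69.29, 118.12], [-61.27, 80.66], [-181.25, 117.63], [-171.15, -9.14], [-177.46, 177.46]. Speed limits (degrees/s): [159.86, 159.86, 180, 180, 180, 180].

## Interface

Orientations are given as a 3x3 rotation matrix whose columns are the frame's x, y, z axes.
In Python, from station import sense, eyes, r gives the robot as it stands.
- The arm moves only by the tool jog_arm, never from a script. Its argument "increments" is a list of rows, each a list of 4 numbers: the shift along the tool's x, y, z normalised to -1 to 1, where 1 is 0.02 m, then the turn about the tool's z normalised to -1 to 1, where 1 is 0.08 rad. A call has 1 to 10 rows; each row shifts and turns the commanded pose from where the row before left it, along the tool's axes as they then stand; what a row does not reach is not made up. A row lasts 1/10 s, in which the tool goes at most 50 mm and 8.59 degrees, less where a joint would pass 70% of its speed; a pose out of reach is approached as far as the arm can. A call with a number of a shift or a turn outside -1 to 1 is refused whole. A call with a gripper value outside its range is refused whole. "grip" is the finger opening in mm, from 0 to 87, set as the call begins (left out, the last holds). The fingers move at their own pace and stop on an object; the grip force is fixed at half the most. Time passes only in rows, so rows that do not move let the fingers close. It gives the time, the measured TCP pose, the force, the opening and the grip force at its end, in the units of the state.
- sense(): the state, without advancing time (a new reading comes with each control period).
- eyes.capture(name): name is "side" or "top" or "wrist"; returns the picture (384x512x3 uint8, blue, green, red); there is no depth.
- eyes.get_calibration(name): a dict with "camera_matrix" (3x3 intrinsics, pixels), "R" (3x3) and "t" (3): a world point X has camera coordinates R X + t; the wrist camera has in their place "T_tool_cam" (4x4, takes a point from camera to tool coordinates, whose origin is the TCP and whose axes are the flange's). Camera axes: x right, y down, z forward; pixel columns grow to the right and rows downward; lengths in m; the calibration is good to about 2 mm. A picture is of the moment at which its call begins: read the wrist's pose just before it. get_calibration takes no time and is no camera call.
- r.finish_job(): hands the job in; it is judged then, once.
Trained networks look in the newest picture that a camera, given by its name, has taken for a name from the list of things; names that differ only in an ending like _2 or _b are one class to them, and where a whole thing is asked for, a point or a joint stands for the part that bears it (a point fixed in the world has none). Each returns a list of dicts, best first, with "conf" (0 to 1); they miss things now and then, are a little off and sometimes report something else, mostly with a low value. They report only what shows in the picture. A call takes as long as a camera call. They do not tell look-alikes from the thing itself.
- eyes.spot_in(camera, name): "centre" ([x, y, z] in m, in world coordinates, good to about 4 mm: the middle of the surface that is visible of it).
- eyes.outline_of(camera, name): "mask" (384x512 bool, what is visible of it).
The state is a dict: "time_s": time; "joints": joint angles; "joint_velocities": joint speeds; "effort": joint torques, N m; "tcp_pos": TCP position; "ee_rot": TCP orientation; "wrist_force": force on the tool from outside, world axes, zero at the start; "moment": the same for the moment, N m; "gripper_width": opening from 0.0 (shut) to 1.0 (fully open); "gripper_force": force on a finger pad.
Only numpy, scipy, OpenCV 4.12 (cv2) and the standard library are available. Lean on these libraries where they do the work, as an engineer would, in place of code of your own. Each camera call takes 0.05 s, during which the arm holds its last target. There are 200 camera calls.

## Working session

There is one attempt and no reset: what is moved stays moved. The work goes in short steps, Python scripts to look and compute and a tool call to move; the robot and the scene stay as the last step left them, time stands still between calls to the robot, and variables do not carry over. Pictures are saved under pics/ and viewed, at most 12 in all, crops included, and the job is handed in when it is done.

Besides the shell and the picture viewer there is one more tool, called after "Request:" as name(argument=value, ...) on one line, values as JSON. jog_arm: Moves the arm, as the interface text tells. Its arguments: {"type":"object","properties":{"increments":{"type":"array"},"grip":{"type":"number"}},"required":["increments"]}

```bash
mkdir -p pics; ls
cat > h.py <<'E'
import numpy as np, cv2
from station import sense, eyes, r
np.set_printoptions(precision=4,suppress=True)
E
python3 - <<'E'
from h import *
a=eyes.capture("top"); b=eyes.capture("side")
cv2.imwrite("pics/top.png",a); cv2.imwrite("pics/side.png",b)
for c in ("top","side"):
    for n in ["scraper","stand","chip1","carton","flap_near","flap_far","mallet","chisel","battery","tape","oil_can"]:
        print(c,n,[(np.round(d["centre"],3).tolist(),round(d["conf"],2)) for d in eyes.spot_in(c,n)][:5])
s=sense();print(s["time_s"],s["wrist_force"],np.array(s["ee_rot"]))
E
```

```text
pics
top scraper [([0.483, 0.37, 0.024], 0.9)]
top stand [([0.567, -0.104, 0.13], 0.66)]
top chip1 [([0.566, -0.111, 0.138], 0.72), ([0.602, -0.078, 0.139], 0.69), ([0.593, -0.035, 0.143], 0.52), ([0.592, 0.004, 0.14], 0.44)]
top carton [([0.618, 0.126, 0.008], 0.9), ([0.396, 0.574, 0.099], 0.86), ([0.319, 0.188, 0.101], 0.79), ([0.768, -0.035, 0.024], 0.38)]
top flap_near [([0.489, 0.128, 0.15], 0.83), ([0.357, 0.588, 0.107], 0.77), ([0.199, -0.347, 0.107], 0.66), ([0.284, 0.187, 0.099], 0.59)]
top flap_far [([0.365, 0.19, 0.1], 0.92), ([0.688, 0.122, 0.146], 0.85), ([0.254, -0.286, 0.101], 0.67), ([0.438, 0.592, 0.109], 0.65)]
top mallet [([0.528, -0.361, 0.068], 0.68), ([0.766, -0.031, 0.027], 0.42)]
top chisel [([0.398, -0.135, 0.013], 0.81)]
top battery [([0.71, 0.32, 0.046], 0.86)]
top tape [([0.764, -0.03, 0.024], 0.93)]
top oil_can [([0.708, -0.317, 0.118], 0.9), ([0.492, 0.124, 0.149], 0.49)]
side scraper []
side stand [([0.543, -0.062, 0.133], 0.87)]
side chip1 [([0.599, -0.066, 0.137], 0.63), ([0.565, -0.103, 0.139], 0.44), ([0.593, 0.007, 0.135], 0.42), ([0.59, -0.032, 0.14], 0.39)]
side carton [([0.385, 0.626, 0.101], 0.84), ([0.236, -0.207, 0.094], 0.79), ([0.317, 0.243, 0.103], 0.71), ([0.617, 0.119, 0.056], 0.63)]
side flap_near [([0.286, 0.194, 0.103], 0.96), ([0.354, 0.598, 0.101], 0.93), ([0.541, -0.062, 0.134], 0.75), ([0.481, 0.163, 0.172], 0.42)]
side flap_far [([0.683, 0.127, 0.146], 0.98), ([0.439, 0.596, 0.1], 0.89), ([0.363, 0.199, 0.104], 0.69), ([0.251, -0.283, 0.098], 0.63)]
side mallet [([0.513, -0.362, 0.049], 0.69)]
side chisel [([0.396, -0.124, 0.016], 0.72), ([0.562, -0.105, 0.138], 0.55)]
side battery [([0.701, 0.361, 0.042], 0.92)]
side tape [([0.808, -0.039, 0.023], 0.59), ([0.482, 0.16, 0.175], 0.26)]
side oil_can [([0.724, -0.296, 0.097], 0.78)]
1.2 [0.149  0.3338 0.0664] [[-0.9302 -0.367  -0.    ]
 [-0.367   0.9302 -0.    ]
 [ 0.     -0.     -1.    ]]
```

View pics/top.png

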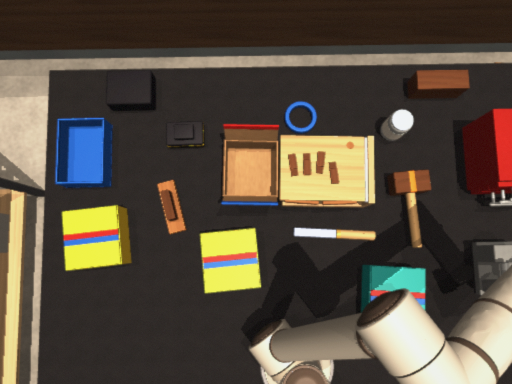

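View pics/side.png

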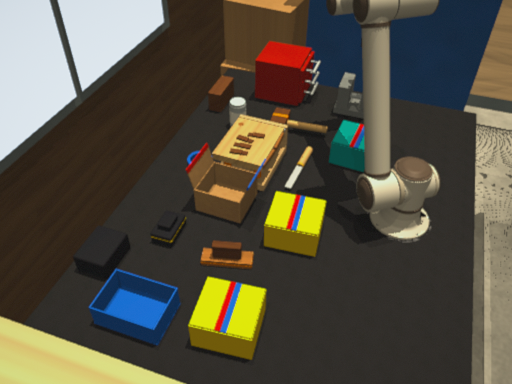

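The top view shows the carton at about (250,165) px, the board at (325,170) with its four chips between columns 290 and 336, and the scraper at (171,206). The side view agrees; the yellow and turquoise boxes are decoys.

```bash
cat >> h.py <<'E'
def ray(c,uv,s=None):
    k=eyes.get_calibration(c); K=np.array(k["camera_matrix"])
    if "R" in k: R=np.array(k["R"]); t=np.array(k["t"]); o=-R.T@t; Rt=R.T
    else:
        T=np.array(k["T_tool_cam"]); E=np.array(s["ee_rot"]); Rt=E@T[:3,:3]; o=np.array(s["tcp_pos"])+E@T[:3,3]
    uv=np.atleast_2d(uv).astype(float)
    d=np.c_[uv,np.ones(len(uv))]@np.linalg.inv(K).T@Rt.T
    return o,d
def onplane(c,uv,z,s=None):
    o,d=ray(c,uv,s); return o+d*((z-o[2])/d[:,2])[:,None]
def proj(c,X,s=None):
    k=eyes.get_calibration(c); K=np.array(k["camera_matrix"]); X=np.atleast_2d(X)
    if "R" in k: p=X@np.array(k["R"]).T+np.array(k["t"])
    else:
        T=np.array(k["T_tool_cam"]); E=np.array(s["ee_rot"]); p=((X-np.array(s["tcp_pos"]))@E-T[:3,3])@T[:3,:3]
    p=p@K.T; return p[:,:2]/p[:,2:]
def tri(r1,r2):
    (o1,d1),(o2,d2)=r1,r2; d1=d1[0];d2=d2[0]
    ab=np.linalg.lstsq(np.c_[d1,-d2],o2-o1,rcond=None)[0]
    p,q=o1+ab[0]*d1,o2+ab[1]*d2; return (p+q)/2,np.linalg.norm(p-q)
def rect(c,m,z,s=None):
    ys,xs=np.nonzero(m); P=onplane(c,np.c_[xs,ys],z,s)[:,:2]*1000
    (cx,cy),(w,h),a=cv2.minAreaRect(P.astype(np.float32))
    if w<h: w,h,a=h,w,a+90
    return np.array([cx/1000,cy/1000]),w,h,(a+90)%180-90
E
python3 - <<'E'
from h import *
for n,z in [("scraper",.025),("stand",.132),("carton",.098)]:
    a=eyes.capture("top")
    for d in eyes.outline_of("top",n)[:2]: print(n,rect("top",d["mask"],z),d["conf"],d["mask"].sum())
for d in eyes.outline_of("top","chip1")[:5]: print("chip",rect("top",d["mask"],.14),d["conf"],d["mask"].sum())
a=eyes.capture("top")
cv2.imwrite("pics/c.png",cv2.resize(a[105:240,150:390],None,fx=3.3,fy=3.3,interpolation=cv2.INTER_CUBIC))
print(eyes.get_calibration("top"))
print(eyes.get_calibration("wrist"))
s=sense();print(s["time_s"])
E
```

```text
scraper (array([0.4888, 0.3728]), 161.86851501464844, 53.89069747924805, 13.306018829345703) 0.66 904
stand (array([ 0.5723, -0.0965]), 275.86834716796875, 208.46673583984375, 88.73915100097656) 0.91 6058
carton (array([0.3985, 0.5759]), 187.68594360351562, 173.04461669921875, -84.79648923873901) 0.89 3821
carton (array([0.6028, 0.1261]), 240.95089721679688, 157.57315063476562, -1.5617904663085938) 0.82 4168
chip (array([0.5912, 0.0035]), 60.25260925292969, 21.812265396118164, 7.574497699737549) 0.71 142
chip (array([ 0.5635, -0.1115]), 63.139522552490234, 25.143966674804688, 6.851535797119141) 0.64 172
chip (array([ 0.5914, -0.0356]), 62.1826286315918, 22.07046127319336, 1.4302276372909546) 0.61 166
chip (array([ 0.5964, -0.0751]), 63.32217025756836, 21.94588279724121, -8.540367126464844) 0.57 157
chip (array([ 0.5688, -0.0942]), 271.1885986328125, 209.45709228515625, 88.39042663574219) 0.25 5996
{'camera_matrix': array([[443.2054,   0.    , 263.2927],
       [  0.    , 443.2054, 196.6218],
       [  0.    ,   0.    ,   1.    ]]), 'R': array([[-0.0234, -0.9996,  0.0141],
       [-0.9922,  0.0215, -0.1231],
       [ 0.1227, -0.0168, -0.9923]]), 't': array([0.1007, 0.5095, 1.3392])}
{'camera_matrix': array([[314.503 ,   0.    , 252.2933],
       [  0.    , 314.503 , 191.5554],
       [  0.    ,   0.    ,   1.    ]]), 'T_tool_cam': array([[ 0.0001, -0.9692, -0.2463,  0.0679],
       [ 1.    ,  0.0002, -0.0006, -0.0005],
       [ 0.0007, -0.2463,  0.9692,  0.02  ],
       [ 0.    ,  0.    ,  0.    ,  1.    ]])}
1.6
```

View pics/c.png

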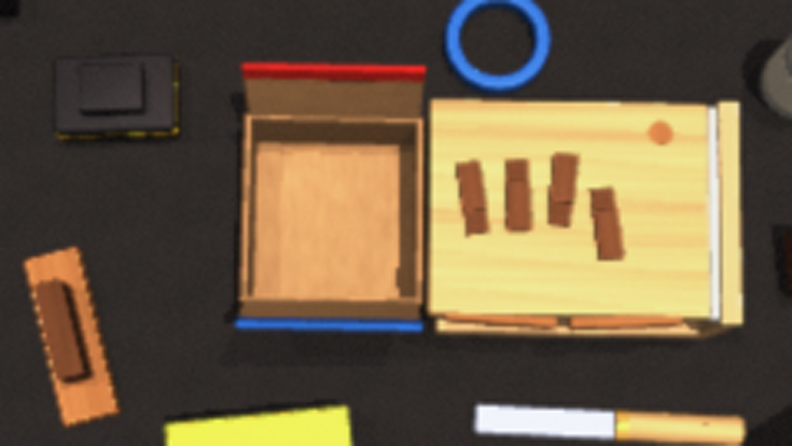

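```bash
cat >> h.py <<'E'
def go(target,yaw_y=None,s=None):
    "tool-axis units to target after turning so that tool y points at yaw_y deg"
    s=s or sense(); E=np.array(s["ee_rot"]); a=0
    cur=np.degrees(np.arctan2(E[1,1],E[0,1]))
    if yaw_y is not None: a=(cur-yaw_y+180)%360-180
    c,q=np.cos(np.radians(a)),np.sin(np.radians(a))
    E2=E@np.array([[c,-q,0],[q,c,0],[0,0,1]])
    d=E2.T@(np.array(target)-np.array(s["tcp_pos"]))
    print("t",round(s["time_s"],2),"pos",np.array(s["tcp_pos"]),"yaw",round(cur,2),"turn units",round(np.radians(a)/.08,3),"shift units",d/.02,"F",np.array(s["wrist_force"]))
E
python3 - <<'E'
from h import *
c=lambda *p:np.array(p)/3.3+[150,105]
P=[c(431,99),c(428,315),c(710,103),c(706,319),c(718,103),c(714,319)]
print(onplane("top",P,.132))
Q=[c(246,115),c(422,115),c(242,300),c(420,304)]; print("rim",onplane("top",Q,.098))
print("red edge",onplane("top",[c(243,68),c(424,71)],.16),"blue",onplane("top",[c(237,324),c(421,327)],.18))
T=[c(50,282),c(75,380)]; print("handle",onplane("top",T,.08), "base",onplane("top",[c(25,260),c(78,248),c(117,411),c(66,425)],.025))
go([.35,-.45,.405],103.3)
E
```

```text
[[ 0.6789  0.0362  0.132 ]
 [ 0.4871  0.0442  0.132 ]
 [ 0.6704 -0.2107  0.132 ]
 [ 0.4783 -0.1972  0.132 ]
 [ 0.6702 -0.2178  0.132 ]
 [ 0.4782 -0.2042  0.132 ]]
rim [[0.6764 0.2018 0.098 ]
 [0.6732 0.0427 0.098 ]
 [0.508  0.2075 0.098 ]
 [0.501  0.0492 0.098 ]]
red edge [[0.702  0.1995 0.16  ]
 [0.6963 0.0432 0.16  ]] blue [[0.4776 0.2058 0.18  ]
 [0.4717 0.0529 0.18  ]]
handle [[0.5304 0.3814 0.08  ]
 [0.4414 0.3588 0.08  ]] base [[0.5596 0.4163 0.025 ]
 [0.57   0.3666 0.025 ]
 [0.4158 0.3302 0.025 ]
 [0.4039 0.3774 0.025 ]]
t 1.6 pos [ 0.2294 -0.5814  0.4047] yaw 111.53 turn units 1.796 shift units [-7.3779  5.0045 -0.0134] F [-0.2345 -0.4981 -0.1152]
```

Request:
jog_arm(increments=[[0, 0, 0, 0.9], [0, 0, 0, 0.9], [-1, 0.6, 0, 0], [-1, 0.6, 0, 0], [-1, 0.6, 0, 0], [-1, 0.6, 0, 0], [-1, 0.7, 0, 0], [-1, 0.7, 0, 0], [-1, 0.7, 0, 0], [-0.4, 0.5, 0, 0]], grip=87)

```text
time_s: 2.6
tcp_pos: [0.3516, -0.449, 0.4048]
ee_rot: [[-0.973, -0.231, 0.0], [-0.231, 0.973, -0.0], [-0.0, -0.0, -1.0]]
wrist_force: [-0.4, 0.9, 1.0]
gripper_width: 1.0
gripper_force: 0.0
```

Request:
jog_arm(increments=[[-0.4, 1, 0, 0], [-0.4, 1, 0, 0], [-0.4, 1, 0, 0], [-0.4, 1, 0, 0], [-0.4, 1, 0, 0], [-0.4, 1, 0, 0], [-0.4, 1, 0, 0], [-0.4, 1, 0, 0], [-0.4, 1, 0, 0], [-0.4, 1, 0, 0]])

```text
time_s: 3.6
tcp_pos: [0.3821, -0.2364, 0.4049]
ee_rot: [[-0.973, -0.229, 0.0], [-0.229, 0.973, -0.0], [-0.0, -0.0, -1.0]]
wrist_force: [-0.4, -0.1, -0.0]
gripper_width: 0.998
gripper_force: 0.0
```

Request:
jog_arm(increments=[[-0.4, 1, 0, 0], [-0.4, 1, 0, 0], [-0.4, 1, 0, 0], [-0.4, 1, 0, 0], [-0.4, 1, 0, 0], [-0.4, 1, 0, 0], [-0.4, 1, 0, 0], [-0.4, 1, 0, 0], [-0.4, 1, 0, 0], [-0.4, 1, 0, 0]])

```text
time_s: 4.6
tcp_pos: [0.4141, -0.0234, 0.405]
ee_rot: [[-0.973, -0.229, 0.0], [-0.229, 0.973, 0.0], [-0.0, -0.0, -1.0]]
wrist_force: [0.0, 0.6, 1.1]
gripper_width: 0.999
gripper_force: 0.0
```

Request:
jog_arm(increments=[[-0.4, 1, 0, 0], [-0.4, 1, 0, 0], [-0.4, 1, 0, 0], [-0.4, 1, 0, 0], [-0.4, 1, 0, 0], [-0.4, 1, 0, 0], [-0.4, 1, 0, 0], [-0.4, 1, 0, 0], [-0.4, 1, 0, 0], [-0.4, 1, 0, 0]])

```text
time_s: 5.6
tcp_pos: [0.4462, 0.1895, 0.4049]
ee_rot: [[-0.973, -0.229, 0.0], [-0.229, 0.973, 0.0], [-0.0, -0.0, -1.0]]
wrist_force: [0.4, -0.7, 0.6]
gripper_width: 1.002
gripper_force: 0.0
```

Run:
```python
from h import *
go([.487,.371,.38],103.5)
s=sense(); w=eyes.capture("wrist"); cv2.imwrite("pics/w1.png",w)
sp=eyes.spot_in("wrist","scraper"); print(sp)
m=eyes.outline_of("wrist","scraper")
for d in m[:2]: print(rect("wrist",d["mask"],.025,s),d["conf"])
```

```text
t 5.6 pos [0.4462 0.1895 0.4049] yaw 103.26 turn units -0.052 shift units [-4.1003  8.3467  1.246 ] F [ 0.444  -0.6857  0.5705]
[{'centre': [0.4488, 0.3585, 0.0248], 'conf': 0.83}]
(array([0.4505, 0.3624]), 89.00993347167969, 64.32842254638672, 15.01732063293457) 0.77
```

View pics/w1.png

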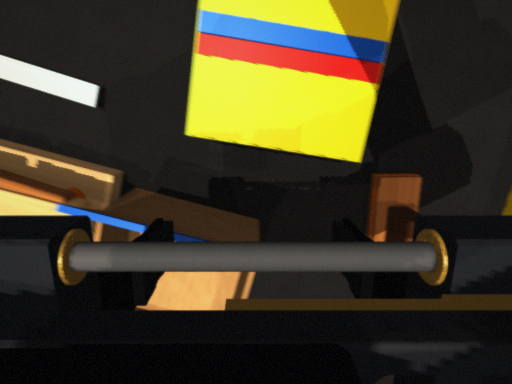

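The wrist view is mostly blocked by the gripper; only the scraper's near end shows, at about (395,205) px. I check the top-view pose against the side picture instead.

Run:
```python
from h import *
a=np.radians(13.5);R=np.array([[np.cos(a),-np.sin(a)],[np.sin(a),np.cos(a)]])
o=np.array([.4875,.3715])
L=[(sx*.08,sy*.025,z) for z in (.0,.025) for sx in(-1,1) for sy in(-1,1)]+[(sx*.045,sy*.013,.08) for sx in(-1,1) for sy in(-1,1)]
W=np.array([[*(o+R@np.array(p[:2])),p[2]] for p in L])
im=cv2.imread("pics/side.png"); t=cv2.imread("pics/top.png")
out=[]
for c,i,(u,v) in (("side",im,(190,230)),("top",t,(145,165))):
    b=cv2.resize(i[v:v+60,u:u+75],None,fx=5,fy=5,interpolation=cv2.INTER_CUBIC)
    for p in proj(c,W): cv2.circle(b,tuple(int(x) for x in (p-[u,v]+.5)*5),3,(255,255,0),-1)
    out.append(b)
cv2.imwrite("pics/chk.png",np.hstack(out))
```

```text
(no output)
```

View pics/chk.png

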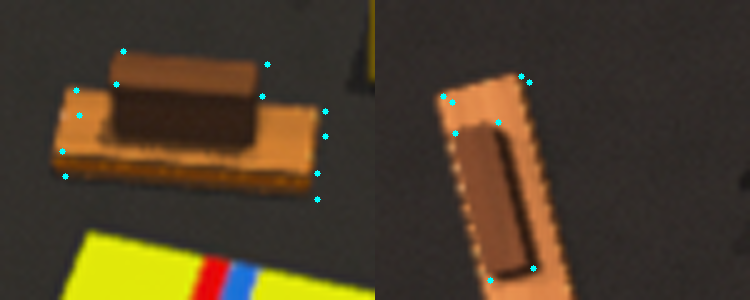

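Request:
jog_arm(increments=[[-0.5, 1, 0, 0], [-0.5, 1, 0, 0], [-0.5, 1, 0, 0], [-0.5, 1, 0, 0], [-0.5, 1, 0, 0], [-0.5, 1, 0, 0], [-0.5, 1, 0, 0], [-0.3, 0.7, 0.3, 0], [0, 0, 0.5, 0], [0, 0, 0, 0]])

```text
time_s: 6.75
tcp_pos: [0.4843, 0.3558, 0.3862]
ee_rot: [[-0.973, -0.229, -0.004], [-0.229, 0.973, -0.003], [0.004, -0.002, -1.0]]
wrist_force: [0.6, 0.2, 0.3]
gripper_width: 0.995
gripper_force: 0.0
```

In the check picture the model sits on the scraper to within about 1 px (3 mm) in both views, so height and pose are confirmed.

Request:
jog_arm(increments=[[-0.35, 0.7, 0.9, 0], [0, 0, 0.9, 0], [0, 0, 0.9, 0], [0, 0, 0.9, 0], [0, 0, 0.9, 0], [0, 0, 0.9, 0], [0, 0, 0.9, 0], [0, 0, 0.9, 0], [0, 0, 0.9, 0], [0, 0, 0, 0]])

```text
time_s: 7.75
tcp_pos: [0.4877, 0.3699, 0.2244]
ee_rot: [[-0.974, -0.228, -0.004], [-0.228, 0.974, -0.004], [0.005, -0.003, -1.0]]
wrist_force: [-0.1, -0.5, 0.1]
gripper_width: 0.995
gripper_force: 0.0
```

Request:
jog_arm(increments=[[0, 0, 0, 0], [0, 0, 0, 0], [0, 0, 0, 0], [0, 0, 0, 0], [0, 0, 0, 0], [0, 0, 0, 0], [0, 0, 0, 0]], grip=10)

```text
time_s: 8.45
tcp_pos: [0.4884, 0.3717, 0.2268]
ee_rot: [[-0.973, -0.23, 0.0], [-0.23, 0.973, 0.0], [-0.0, 0.0, -1.0]]
wrist_force: [1.1, 0.2, 0.6]
gripper_width: 0.446
gripper_force: 0.0
```

Request:
jog_arm(increments=[[0, 0, 0, 0], [0, 0, 0, 0], [0, 0, 0, 0], [0, 0, 0, 0], [0, 0, 0, 0], [0, 0, 0, 0]])

```text
time_s: 9.05
tcp_pos: [0.4883, 0.3716, 0.2266]
ee_rot: [[-0.973, -0.23, -0.0], [-0.23, 0.973, -0.0], [0.0, -0.0, -1.0]]
wrist_force: [-0.9, 0.4, -0.7]
gripper_width: 0.297
gripper_force: 30.0
```

Request:
jog_arm(increments=[[0, 0, -0.5, 0], [0, 0, -1, 0], [0, 0, -1, 0], [0, 0, -1, 0], [0, 0, -1, 0], [0, 0, -1, 0], [0, 0, -1, 0], [0, 0, -1, 0], [0, 0, -1, 0], [0, 0, -1, 0]])

```text
time_s: 10.05
tcp_pos: [0.4882, 0.371, 0.4178]
ee_rot: [[-0.973, -0.229, -0.001], [-0.229, 0.973, -0.001], [0.001, -0.001, -1.0]]
wrist_force: [-0.2, 0.2, -1.9]
gripper_width: 0.296
gripper_force: 30.0
```

Request:
jog_arm(increments=[[0, 0, -1, 0], [0, 0, -1, 0], [0, 0, -1, 0], [0, 0, 0, 0.6], [0, 0, 0, 0.7], [0, 0, 0, 0.7], [0, 0, 0, 0.7], [0, 0, 0, 0.6], [0, 0, 0, 0], [0, 0, 0, 0]])

```text
time_s: 11.05
tcp_pos: [0.4883, 0.3713, 0.4768]
ee_rot: [[-1.0, 0.032, -0.0], [0.032, 1.0, -0.0], [0.0, -0.0, -1.0]]
wrist_force: [-0.3, -0.1, -2.0]
gripper_width: 0.295
gripper_force: 30.0
```

Run:
```python
from h import *
s=sense();print(s["moment"],s["gripper_width"])
go([.574,-.175,.49],87.8)
a=eyes.capture("side"); cv2.imwrite("pics/s2.png",a)
```

```text
[-0.0467 -0.0075 -0.0132] 0.2945544881159827
t 11.05 pos [0.4883 0.3713 0.4768] yaw 88.19 turn units 0.085 shift units [ -5.3303 -27.1293  -0.6505] F [-0.2857 -0.1091 -1.9702]
```

View pics/s2.png

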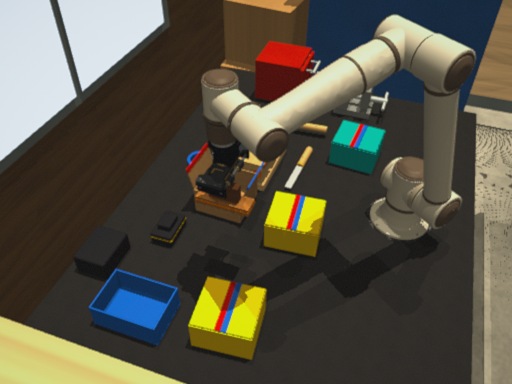

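The side view shows the scraper held level at about (225,200) px, clear of the bench. Now carry it to the hinged end.

Request:
jog_arm(increments=[[0, -0.4, 0, 0.08], [-0.2, -1, 0, 0], [-0.2, -1, 0, 0], [-0.2, -1, 0, 0], [-0.2, -1, 0, 0], [-0.2, -1, 0, 0], [-0.2, -1, 0, 0], [-0.2, -1, 0, 0], [-0.2, -1, 0, 0], [-0.2, -1, 0, 0]])

```text
time_s: 12.1
tcp_pos: [0.5171, 0.18, 0.477]
ee_rot: [[-0.999, 0.039, 0.0], [0.039, 0.999, 0.0], [-0.0, 0.0, -1.0]]
wrist_force: [-0.2, -0.7, -2.7]
gripper_width: 0.297
gripper_force: 30.0
```

Request:
jog_arm(increments=[[-0.2, -1, 0, 0], [-0.2, -1, 0, 0], [-0.2, -1, 0, 0], [-0.2, -1, 0, 0], [-0.2, -1, 0, 0], [-0.2, -1, 0, 0], [-0.2, -1, 0, 0], [-0.2, -1, 0, 0], [-0.2, -1, 0, 0], [-0.2, -1, 0, 0]])

```text
time_s: 13.1
tcp_pos: [0.5488, -0.0212, 0.4771]
ee_rot: [[-0.999, 0.04, 0.0], [0.04, 0.999, 0.0], [-0.0, 0.0, -1.0]]
wrist_force: [-0.1, -0.1, -2.0]
gripper_width: 0.297
gripper_force: 30.0
```

Request:
jog_arm(increments=[[-0.2, -1, 0, 0], [-0.2, -1, 0, 0], [-0.2, -1, 0, 0], [-0.2, -1, 0, 0], [-0.2, -1, 0, 0], [-0.2, -1, 0, 0], [-0.2, -1, 0, 0], [-0.2, -0.7, 0, 0], [0, 0, 0, 0], [0, 0, 0, 0]])

```text
time_s: 14.1
tcp_pos: [0.5751, -0.1747, 0.4766]
ee_rot: [[-0.999, 0.04, -0.0], [0.04, 0.999, 0.0], [0.0, 0.0, -1.0]]
wrist_force: [-0.7, -0.3, -1.5]
gripper_width: 0.299
gripper_force: 30.0
```

Run:
```python
from h import *
go([.5745,-.174,.37],87.8)
```

```text
t 14.1 pos [ 0.5751 -0.1747  0.4766] yaw 87.73 turn units -0.016 shift units [0.0298 0.0316 5.3313] F [-0.7392 -0.2925 -1.4581]
```

Request:
jog_arm(increments=[[0, 0, 0.7, 0], [0, 0, 0.9, 0], [0, 0, 0.9, 0], [0, 0, 0.9, 0], [0, 0, 0.8, 0], [0, 0, 0.6, 0], [0, 0, 0.4, 0], [0, 0, 0.1, 0], [0, 0, 0, 0], [0, 0, 0, 0]])

```text
time_s: 15.1
tcp_pos: [0.5757, -0.1741, 0.3716]
ee_rot: [[-0.999, 0.038, 0.002], [0.038, 0.999, -0.0], [-0.002, -0.0, -1.0]]
wrist_force: [0.4, 0.1, -1.7]
gripper_width: 0.294
gripper_force: 30.0
```

Request:
jog_arm(increments=[[0, 0, 0.15, 0], [0, 0, 0.15, 0], [0, 0, 0.1, 0], [0, 0, 0.05, 0], [0, 0, 0.05, 0], [0, 0, 0, 0], [0, 0, 0, 0]])

```text
time_s: 15.8
tcp_pos: [0.5755, -0.1742, 0.3608]
ee_rot: [[-0.999, 0.039, 0.0], [0.039, 0.999, -0.0], [-0.0, -0.0, -1.0]]
wrist_force: [-0.3, -0.0, -2.7]
gripper_width: 0.297
gripper_force: 30.0
```

Request:
jog_arm(increments=[[0, 0, 0.03, 0], [0, 0, 0.03, 0], [0, 0, 0, 0], [0, 0, 0, 0]])

```text
time_s: 16.2
tcp_pos: [0.5755, -0.1741, 0.3596]
ee_rot: [[-0.999, 0.039, 0.0], [0.039, 0.999, -0.0], [-0.0, -0.0, -1.0]]
wrist_force: [0.1, 0.6, -2.7]
gripper_width: 0.297
gripper_force: 30.0
```

Request:
jog_arm(increments=[[0, 0, 0.03, 0], [0, 0, 0, 0], [0, 0, 0, 0]])

```text
time_s: 16.5
tcp_pos: [0.5754, -0.1741, 0.3589]
ee_rot: [[-0.999, 0.039, -0.0], [0.039, 0.999, -0.0], [0.0, -0.0, -1.0]]
wrist_force: [0.0, -0.1, -3.3]
gripper_width: 0.291
gripper_force: 30.0
```

Request:
jog_arm(increments=[[0, 0, 0.03, 0], [0, 0, 0, 0], [0, 0, 0, 0]])

```text
time_s: 16.8
tcp_pos: [0.5755, -0.1741, 0.3586]
ee_rot: [[-0.999, 0.039, 0.0], [0.039, 0.999, -0.0], [-0.0, -0.0, -1.0]]
wrist_force: [-0.5, -0.3, -0.1]
gripper_width: 0.297
gripper_force: 30.0
```

Request:
jog_arm(increments=[[0, 0, 0.02, 0], [0, 0, 0, 0], [0, 0, 0, 0]])

```text
time_s: 17.1
tcp_pos: [0.5754, -0.1741, 0.3585]
ee_rot: [[-0.999, 0.038, 0.0], [0.038, 0.999, -0.0], [-0.0, -0.0, -1.0]]
wrist_force: [-2.7, 0.1, 2.8]
gripper_width: 0.293
gripper_force: 30.0
```

Request:
jog_arm(increments=[[0, 0, 0.02, 0], [0, 0, 0, 0], [0, 0, 0, 0]])

```text
time_s: 17.4
tcp_pos: [0.5754, -0.1741, 0.3584]
ee_rot: [[-0.999, 0.038, 0.0], [0.038, 0.999, -0.0], [-0.0, -0.0, -1.0]]
wrist_force: [-3.2, 1.6, 5.6]
gripper_width: 0.297
gripper_force: 30.0
```

Request:
jog_arm(increments=[[0, 0, 0.02, 0], [0, 0, 0, 0], [0, 0, 0, 0]])

```text
time_s: 17.7
tcp_pos: [0.5753, -0.174, 0.3584]
ee_rot: [[-0.999, 0.038, 0.001], [0.038, 0.999, -0.0], [-0.001, -0.0, -1.0]]
wrist_force: [-4.0, 2.7, 7.0]
gripper_width: 0.297
gripper_force: 30.0
```

Request:
jog_arm(increments=[[0, 0.25, 0, 0], [0, 0.25, 0, 0], [0, 0.25, 0, 0], [0, 0.25, 0, 0], [0, 0, 0, 0]])

```text
time_s: 18.2
tcp_pos: [0.5767, -0.1536, 0.3579]
ee_rot: [[-0.999, 0.038, 0.002], [0.038, 0.999, -0.001], [-0.002, -0.001, -1.0]]
wrist_force: [0.4, -2.3, 5.3]
gripper_width: 0.292
gripper_force: 30.0
```

Request:
jog_arm(increments=[[0, 0.25, 0.03, 0], [0, 0.25, 0.015, 0], [0, 0.25, 0.015, 0], [0, 0.25, 0.015, 0], [0, 0, 0, 0]])

```text
time_s: 18.7
tcp_pos: [0.5775, -0.1339, 0.357]
ee_rot: [[-0.999, 0.037, 0.002], [0.037, 0.999, -0.002], [-0.003, -0.002, -1.0]]
wrist_force: [-0.4, -3.7, 8.0]
gripper_width: 0.301
gripper_force: 30.0
```

Request:
jog_arm(increments=[[0, 0.25, 0.015, 0], [0, 0.25, 0.015, 0], [0, 0.25, 0.015, 0], [0, 0.25, 0.015, 0], [0, 0, 0, 0]])

```text
time_s: 19.2
tcp_pos: [0.5783, -0.114, 0.356]
ee_rot: [[-0.999, 0.037, 0.003], [0.037, 0.999, -0.002], [-0.003, -0.002, -1.0]]
wrist_force: [-1.0, -4.2, 8.7]
gripper_width: 0.296
gripper_force: 30.0
```

Request:
jog_arm(increments=[[0, 0.25, 0.016, 0], [0, 0.25, 0.016, 0], [0, 0.25, 0.016, 0], [0, 0.25, 0.016, 0], [0, 0, 0, 0]])

```text
time_s: 19.7
tcp_pos: [0.579, -0.0941, 0.3547]
ee_rot: [[-0.999, 0.037, 0.002], [0.037, 0.999, -0.002], [-0.003, -0.002, -1.0]]
wrist_force: [-0.6, -4.5, 8.8]
gripper_width: 0.297
gripper_force: 30.0
```

Request:
jog_arm(increments=[[0, 0.25, 0.018, 0], [0, 0.25, 0.018, 0], [0, 0.25, 0.018, 0], [0, 0.25, 0.018, 0], [0, 0, 0, 0]])

```text
time_s: 20.2
tcp_pos: [0.5797, -0.074, 0.3532]
ee_rot: [[-0.999, 0.037, 0.002], [0.037, 0.999, -0.002], [-0.002, -0.002, -1.0]]
wrist_force: [0.5, -4.9, 8.9]
gripper_width: 0.294
gripper_force: 30.0
```

Request:
jog_arm(increments=[[0, 0.25, 0.02, 0], [0, 0.25, 0.02, 0], [0, 0.25, 0.02, 0], [0, 0.25, 0.02, 0], [0, 0, 0, 0]])

```text
time_s: 20.7
tcp_pos: [0.5804, -0.054, 0.3515]
ee_rot: [[-0.999, 0.037, 0.002], [0.037, 0.999, -0.002], [-0.002, -0.002, -1.0]]
wrist_force: [0.2, -3.1, 8.2]
gripper_width: 0.298
gripper_force: 30.0
```

Request:
jog_arm(increments=[[0, 0.25, 0.022, 0], [0, 0.25, 0.022, 0], [0, 0.25, 0.022, 0], [0, 0.25, 0.022, 0], [0, 0, 0, 0]])

```text
time_s: 21.2
tcp_pos: [0.5812, -0.034, 0.3496]
ee_rot: [[-0.999, 0.037, 0.002], [0.037, 0.999, -0.001], [-0.002, -0.001, -1.0]]
wrist_force: [-0.8, -5.0, 8.7]
gripper_width: 0.295
gripper_force: 30.0
```

Request:
jog_arm(increments=[[0, 0.25, 0.024, 0], [0, 0.25, 0.024, 0], [0, 0.25, 0.024, 0], [0, 0.25, 0.024, 0], [0, 0, 0, 0]])

```text
time_s: 21.7
tcp_pos: [0.5819, -0.014, 0.3476]
ee_rot: [[-0.999, 0.037, 0.001], [0.037, 0.999, -0.001], [-0.001, -0.001, -1.0]]
wrist_force: [-0.7, -4.3, 8.1]
gripper_width: 0.293
gripper_force: 30.0
```

Run:
```python
from h import *
a=eyes.capture("top"); b=eyes.capture("side")
cv2.imwrite("pics/p1.png",np.hstack([cv2.resize(a[105:225,200:390],None,fx=2.1,fy=2.1),cv2.resize(b[100:220,170:360],None,fx=2.1,fy=2.1)]))
go([.5745,-.174,.37],87.8)
print(sense()["moment"])
```

```text
t 21.8 pos [ 0.5819 -0.0141  0.3477] yaw 87.84 turn units 0.009 shift units [ 0.0587 -8.0061 -1.1101] F [-0.1998 -3.6666  7.1464]
[-1.5415  0.0598 -0.0104]
```

View pics/p1.png

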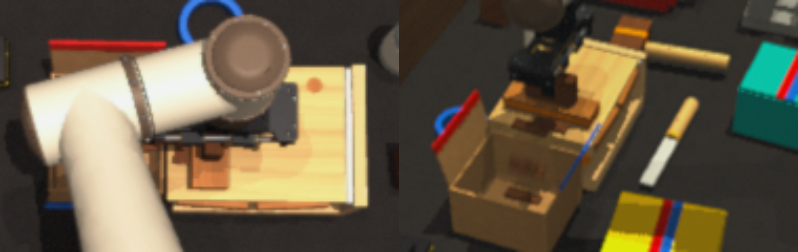

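Scraper is flat on the board (right panel about (550,100) px), two chips already lie in the carton near (525,195), and the others are being pushed over the edge.

Request:
jog_arm(increments=[[0, 0.25, 0.028, 0], [0, 0.25, 0.028, 0], [0, 0.25, 0.026, 0], [0, 0.25, 0.026, 0], [0, 0, 0, 0]])

```text
time_s: 22.3
tcp_pos: [0.5826, 0.0061, 0.3454]
ee_rot: [[-0.999, 0.037, 0.001], [0.037, 0.999, -0.001], [-0.001, -0.001, -1.0]]
wrist_force: [-0.2, -3.9, 8.5]
gripper_width: 0.299
gripper_force: 30.0
```

Request:
jog_arm(increments=[[0, 0.25, 0.02, 0], [0, 0.25, 0.02, 0], [0, 0.25, 0.02, 0], [0, 0.25, 0.02, 0], [0, 0, 0, 0]])

```text
time_s: 22.8
tcp_pos: [0.5833, 0.0261, 0.3436]
ee_rot: [[-0.999, 0.038, 0.001], [0.038, 0.999, -0.001], [-0.001, -0.001, -1.0]]
wrist_force: [0.0, -3.2, 7.1]
gripper_width: 0.3
gripper_force: 30.0
```

Run:
```python
from h import *
a=eyes.capture("top"); b=eyes.capture("side")
cv2.imwrite("pics/p2.png",np.hstack([cv2.resize(a[105:225,200:390],None,fx=2.1,fy=2.1),cv2.resize(b[125:225,175:305],None,fx=3,fy=3)[:252]]))
for d in eyes.spot_in("side","chip1"): print(d)
print(sense()["moment"])
```

```text
{'centre': [0.5961, 0.0999, 0.0044], 'conf': 0.55}
{'centre': [0.5986, 0.0622, 0.0122], 'conf': 0.5}
{'centre': [0.6167, 0.0904, 0.0192], 'conf': 0.42}
{'centre': [0.5509, 0.079, 0.0243], 'conf': 0.41}
[-1.4498  0.0355  0.0112]
```

View pics/p2.png

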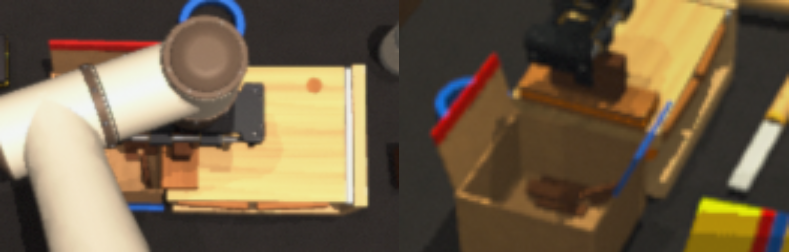

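All four chips lie in the carton at about (560,195) px in the right panel, and the board is clear. Lift off and put the scraper back on the bench.

Request:
jog_arm(increments=[[0, 0, -0.3, 0], [0, 0, -0.5, 0], [0, 0, -0.8, 0], [0, 0, -1, 0], [0, 0, -1, 0], [0, 0, -1, 0], [0, 0, -1, 0], [0, 0, -1, 0], [0.3, 1, -0.3, 0], [0.3, 1, 0, 0]])

```text
time_s: 23.95
tcp_pos: [0.5721, 0.0671, 0.4805]
ee_rot: [[-0.999, 0.04, -0.002], [0.04, 0.999, 0.003], [0.002, 0.003, -1.0]]
wrist_force: [0.3, 0.4, -2.6]
gripper_width: 0.297
gripper_force: 30.0
```

Request:
jog_arm(increments=[[0.3, 1, 0, 0], [0.3, 1, 0, 0], [0.3, 1, 0, 0], [0.3, 1, 0, 0], [0.3, 1, 0, 0], [0.3, 1, 0, 0], [0.3, 1, 0, 0], [0.3, 1, 0, 0], [0.3, 1, 0, 0], [0.3, 1, 0, 0]])

```text
time_s: 24.95
tcp_pos: [0.5193, 0.2698, 0.4788]
ee_rot: [[-0.999, 0.038, -0.005], [0.038, 0.999, 0.0], [0.005, -0.0, -1.0]]
wrist_force: [0.4, -0.6, -3.0]
gripper_width: 0.296
gripper_force: 30.0
```

Request:
jog_arm(increments=[[0.4, 1, 0, 0], [0.4, 1, 0, 0], [0.4, 1, 0, 0], [0.4, 1, 0, 0], [0.2, 1, 0, 0], [0, 0.1, 0.9, 0], [0, 0, 1, 0], [0, 0, 1, 0], [0, 0, 1, 0], [0, 0, 1, 0]])

```text
time_s: 25.95
tcp_pos: [0.4879, 0.3721, 0.3808]
ee_rot: [[-0.999, 0.039, -0.003], [0.039, 0.999, -0.001], [0.003, -0.001, -1.0]]
wrist_force: [0.7, -0.3, -1.7]
gripper_width: 0.294
gripper_force: 30.0
```

Run:
```python
from h import *
go([.488,.3716,.231],None)
```

```text
t 25.95 pos [0.4879 0.3721 0.3808] yaw 87.77 turn units 0.0 shift units [-0.0274 -0.0219  7.4879] F [ 0.6825 -0.3197 -1.6546]
```

Request:
jog_arm(increments=[[0, 0, 1, 0], [0, 0, 1, 0], [0, 0, 1, 0], [0, 0, 1, 0], [0, 0, 1, 0], [0, 0, 1, 0], [0, 0, 0.8, 0], [0, 0, 0.5, 0], [0, 0, 0, 0], [0, 0, 0, 0]])

```text
time_s: 26.95
tcp_pos: [0.4885, 0.3721, 0.2368]
ee_rot: [[-0.999, 0.038, 0.0], [0.038, 0.999, 0.0], [-0.0, 0.0, -1.0]]
wrist_force: [-0.2, -0.2, -1.7]
gripper_width: 0.299
gripper_force: 30.0
```

Request:
jog_arm(increments=[[0, 0, 0.1, 0], [0, 0, 0, 0], [0, 0, 0, 0]])

```text
time_s: 27.25
tcp_pos: [0.4885, 0.3717, 0.2353]
ee_rot: [[-0.999, 0.039, 0.001], [0.039, 0.999, 0.001], [-0.001, 0.001, -1.0]]
wrist_force: [-0.2, 0.6, -2.9]
gripper_width: 0.296
gripper_force: 30.0
```

Request:
jog_arm(increments=[[0, 0, 0.2, 0], [0, 0, 0.15, 0], [0, 0, 0, 0], [0, 0, 0, 0]])

```text
time_s: 27.65
tcp_pos: [0.4884, 0.3716, 0.2275]
ee_rot: [[-0.999, 0.039, -0.0], [0.039, 0.999, -0.0], [0.0, -0.0, -1.0]]
wrist_force: [-0.6, -0.0, -2.4]
gripper_width: 0.293
gripper_force: 30.0
```

Request:
jog_arm(increments=[[0, 0, 0.05, 0], [0, 0, 0.03, 0], [0, 0, 0, 0], [0, 0, 0, 0]])

```text
time_s: 28.05
tcp_pos: [0.4884, 0.3717, 0.2265]
ee_rot: [[-0.999, 0.038, 0.0], [0.038, 0.999, 0.0], [-0.0, 0.0, -1.0]]
wrist_force: [-0.9, -0.2, 0.3]
gripper_width: 0.294
gripper_force: 30.0
```

Request:
jog_arm(increments=[[0, 0, 0, 0], [0, 0, 0, 0], [0, 0, 0, 0], [0, 0, 0, 0], [0, 0, -0.3, 0], [0, 0, -0.5, 0], [0, 0, -1, 0], [0, 0, -1, 0], [0, 0, -1, 0], [0, 0, -1, 0]], grip=70)

```text
time_s: 29.05
tcp_pos: [0.4884, 0.3716, 0.3241]
ee_rot: [[-0.999, 0.038, 0.001], [0.038, 0.999, 0.001], [-0.001, 0.001, -1.0]]
wrist_force: [-0.1, 0.2, 0.6]
gripper_width: 0.808
gripper_force: 0.0
```

Request:
jog_arm(increments=[[0, 0, -1, 0], [0, 0, -1, 0], [0, 0, -1, 0], [0, 0, -1, 0], [0, 0, -0.5, 0], [0, 0, 0, 0]], grip=0)

```text
time_s: 29.65
tcp_pos: [0.4885, 0.3716, 0.4144]
ee_rot: [[-0.999, 0.038, 0.003], [0.039, 0.999, 0.003], [-0.003, 0.003, -1.0]]
wrist_force: [0.6, 0.1, 0.0]
gripper_width: 0.344
gripper_force: 0.0
```

Run:
```python
from h import *
a=eyes.capture("top"); b=eyes.capture("side")
cv2.imwrite("pics/p3.png",np.hstack([cv2.resize(a[105:230,205:285],None,fx=4,fy=4),cv2.resize(b[125:250,175:285],None,fx=4,fy=4)]))
for c in("top","side"):
  for n in("chip1","flap_near","flap_far","scraper"):
    for d in eyes.spot_in(c,n)[:5]: print(c,n,np.round(d["centre"],3),round(d["conf"],2))
go([.45,.125,.33],None)
```

```text
top chip1 [0.62  0.081 0.023] 0.58
top chip1 [0.602 0.063 0.015] 0.51
top chip1 [0.59  0.096 0.008] 0.37
top chip1 [0.445 0.366 0.028] 0.35
top flap_near [0.373 0.528 0.103] 0.87
top flap_near [0.283 0.189 0.098] 0.82
top flap_near [0.49  0.131 0.148] 0.6
top flap_near [ 0.167 -0.28   0.104] 0.58
top flap_far [ 0.249 -0.288  0.102] 0.98
top flap_far [0.363 0.196 0.1  ] 0.9
top flap_far [0.686 0.124 0.146] 0.77
top flap_far [0.414 0.525 0.11 ] 0.42
top scraper [0.445 0.366 0.027] 0.89
side chip1 [ 0.809 -0.039  0.026] 0.6
side flap_near [ 0.165 -0.272  0.101] 0.96
side flap_near [0.357 0.597 0.099] 0.93
side flap_near [0.282 0.195 0.103] 0.8
side flap_far [0.438 0.598 0.1  ] 0.86
side flap_far [0.363 0.205 0.107] 0.8
side flap_far [0.687 0.138 0.148] 0.62
side flap_far [ 0.251 -0.28   0.097] 0.58
side scraper [0.478 0.382 0.027] 0.64
side scraper [ 0.581 -0.193  0.126] 0.38
t 30.15 pos [0.4885 0.3717 0.4116] yaw 87.79 turn units 0.0 shift units [  1.4448 -12.3974   4.09  ] F [-0.3249 -0.6018 -0.3725]
```

View pics/p3.png

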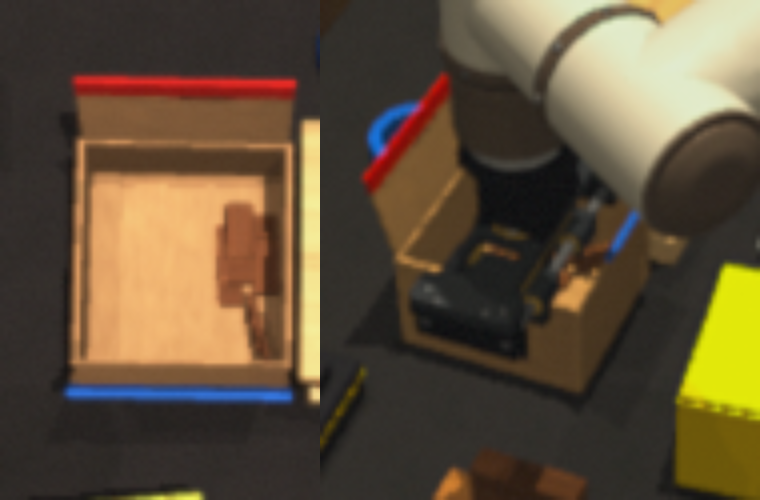

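The chips lie stacked in the carton around (245,260) px of the left panel, below the rim. Both flaps stand leaning slightly outward (blue edge row 393, red edge row 85). The gripper goes to the near side, closed.

Request:
jog_arm(increments=[[0.2, -1, 0, 0], [0.2, -1, 0, 0], [0.2, -1, 0, 0], [0.2, -1, 0, 0], [0.2, -1, 0, 0], [0.2, -1, 0, 0], [0.2, -1, 0, 0], [0.2, -1, 0, 0], [0.2, -1, 0, 0], [0, -1, 0, 0]], grip=0)

```text
time_s: 31.15
tcp_pos: [0.4442, 0.1718, 0.4122]
ee_rot: [[-0.999, 0.038, 0.0], [0.038, 0.999, 0.0], [-0.0, 0.0, -1.0]]
wrist_force: [0.7, -0.8, -0.6]
gripper_width: 0.005
gripper_force: 0.0
```

Request:
jog_arm(increments=[[0, -1, 0, 0], [0, -1, 0, 0], [0, -0.4, 0.6, 0], [0, 0, 0.9, 0], [0, 0, 0.9, 0], [0, 0, 0.9, 0], [0, 0, 0.6, 0], [0, 0, 0, 0], [0, 0, 0, 0]])

```text
time_s: 32.05
tcp_pos: [0.443, 0.125, 0.3344]
ee_rot: [[-0.999, 0.039, 0.0], [0.039, 0.999, -0.0], [-0.0, -0.0, -1.0]]
wrist_force: [0.6, 0.4, 0.6]
gripper_width: 0.003
gripper_force: 0.0
```

Run:
```python
from h import *
print(sense()["gripper_width"])
go([.443,.125,.332],None)
```

```text
0.0029982842338568305
t 32.05 pos [0.443  0.125  0.3344] yaw 87.79 turn units 0.0 shift units [0.0014 0.001  0.1222] F [0.6144 0.3941 0.5575]
```

Request:
jog_arm(increments=[[-0.4, 0, 0, 0], [-0.4, 0, 0, 0], [-0.4, 0, 0, 0], [-0.4, 0, 0, 0], [0, 0, 0, 0]])

```text
time_s: 32.55
tcp_pos: [0.4761, 0.124, 0.334]
ee_rot: [[-0.999, 0.039, 0.001], [0.039, 0.999, 0.0], [-0.001, 0.0, -1.0]]
wrist_force: [-0.4, -0.6, -0.3]
gripper_width: 0.006
gripper_force: 0.0
```

Request:
jog_arm(increments=[[-0.4, 0, 0, 0], [-0.4, 0, 0, 0], [-0.4, 0, 0, 0], [-0.4, 0, 0, 0], [0, 0, 0, 0]])

```text
time_s: 33.05
tcp_pos: [0.5079, 0.1228, 0.3339]
ee_rot: [[-0.999, 0.039, 0.0], [0.039, 0.999, -0.0], [-0.0, -0.0, -1.0]]
wrist_force: [0.1, 0.2, 0.2]
gripper_width: 0.005
gripper_force: 0.0
```

Run:
```python
from h import *
b=eyes.capture("side"); a=eyes.capture("top")
cv2.imwrite("pics/p4.png",np.hstack([cv2.resize(a[105:230,205:285],None,fx=4,fy=4),cv2.resize(b[125:250,175:285],None,fx=4,fy=4)]))
for c in("top","side"):
    for d in eyes.spot_in(c,"flap_near")[:5]: print(c,np.round(d["centre"],3),round(d["conf"],2))
```

```text
top [ 0.168 -0.28   0.103] 0.93
top [0.3   0.132 0.098] 0.69
top [0.359 0.59  0.104] 0.68
side [0.281 0.194 0.105] 0.92
side [0.355 0.596 0.099] 0.9
side [0.52  0.166 0.128] 0.81
side [ 0.166 -0.273  0.1  ] 0.68
```

View pics/p4.png

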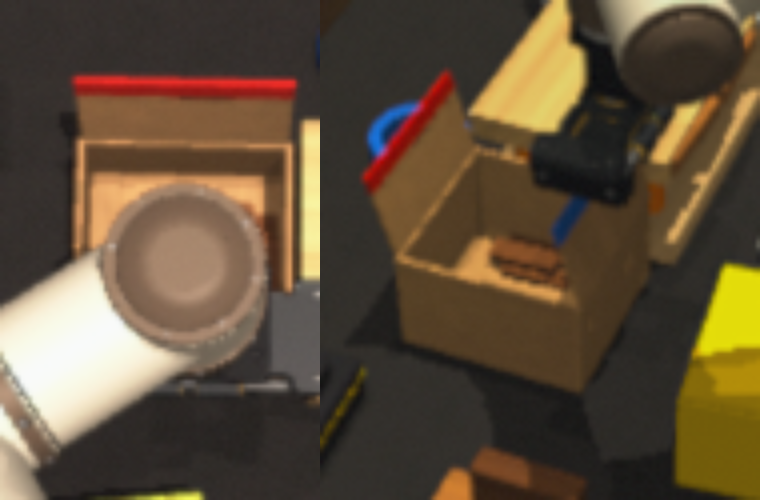

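The near flap has turned inward past upright (blue edge at about (570,220) px in the right panel); the far one is untouched. Keep folding.

Request:
jog_arm(increments=[[-0.5, 0, 0.1, 0], [-0.5, 0, 0.1, 0], [-0.5, 0, 0.15, 0], [-0.25, 0, 0.3, 0], [-0.25, 0, 0.35, 0], [-0.15, 0, 0.35, 0], [-0.15, 0, 0.4, 0], [0, 0, 0, 0], [0, 0, 0, 0]])

```text
time_s: 34.15
tcp_pos: [0.5527, 0.1209, 0.2987]
ee_rot: [[-0.999, 0.039, -0.001], [0.039, 0.999, -0.0], [0.001, -0.001, -1.0]]
wrist_force: [-0.4, 0.6, -0.5]
gripper_width: 0.006
gripper_force: 0.0
```

Request:
jog_arm(increments=[[0, 0, 0.2, 0], [0, 0, 0.2, 0], [0, 0, 0.1, 0], [0, 0, 0, 0]])

```text
time_s: 34.55
tcp_pos: [0.5526, 0.1209, 0.2888]
ee_rot: [[-0.999, 0.039, -0.001], [0.039, 0.999, -0.0], [0.001, -0.0, -1.0]]
wrist_force: [0.2, -0.4, -0.3]
gripper_width: 0.005
gripper_force: 0.0
```

Request:
jog_arm(increments=[[0, 0, 0.07, 0], [0, 0, 0.07, 0], [0, 0, 0, 0]])

```text
time_s: 34.85
tcp_pos: [0.5528, 0.121, 0.2861]
ee_rot: [[-0.999, 0.039, -0.0], [0.039, 0.999, -0.0], [0.0, -0.0, -1.0]]
wrist_force: [-0.1, -0.8, -0.8]
gripper_width: 0.003
gripper_force: 0.0
```

Request:
jog_arm(increments=[[0, 0, 0.05, 0], [0, 0, 0.05, 0], [0, 0, 0, 0]])

```text
time_s: 35.15
tcp_pos: [0.5528, 0.121, 0.2855]
ee_rot: [[-0.999, 0.038, 0.0], [0.038, 0.999, -0.0], [-0.0, -0.0, -1.0]]
wrist_force: [-2.7, -0.8, 6.9]
gripper_width: 0.005
gripper_force: 3.4
```

Request:
jog_arm(increments=[[0, 0, -0.5, 0], [0, 0, -1, 0], [0, 0, -1, 0], [0, 0, -1, 0], [0, 0, -1, 0], [0, 0, -1, 0], [0, 0.4, -0.8, 0], [-1, 0, 0, 0], [-1, 0, 0, 0], [-1, 0, 0, 0]])

```text
time_s: 36.15
tcp_pos: [0.6136, 0.1267, 0.411]
ee_rot: [[-0.999, 0.038, 0.001], [0.038, 0.999, 0.001], [-0.001, 0.001, -1.0]]
wrist_force: [0.4, 0.1, 0.4]
gripper_width: 0.011
gripper_force: 0.0
```

Request:
jog_arm(increments=[[-1, 0, 0, 0], [-1, 0, 0, 0], [-1, 0, 0, 0], [-1, 0, 0, 0], [-1, 0, 0, 0], [-1, 0, 0, 0], [-0.2, 0, 0, 0], [0, 0, 0, 0]])

```text
time_s: 36.95
tcp_pos: [0.7373, 0.1217, 0.4095]
ee_rot: [[-0.999, 0.039, -0.001], [0.039, 0.999, -0.0], [0.001, -0.0, -1.0]]
wrist_force: [-1.1, 0.2, 0.2]
gripper_width: 0.002
gripper_force: 0.0
```

Run:
```python
from h import *
b=eyes.capture("side")
cv2.imwrite("pics/p5.png",cv2.resize(b[105:250,165:305],None,fx=4,fy=4))
for n in("flap_near","flap_far"):
    for d in eyes.spot_in("side",n)[:4]: print(n,np.round(d["centre"],3),round(d["conf"],2))
go([.737,.122,.334],None)
```

```text
flap_near [0.282 0.195 0.101] 0.94
flap_near [0.552 0.134 0.101] 0.89
flap_near [0.357 0.592 0.102] 0.73
flap_far [ 0.264 -0.258  0.101] 0.8
flap_far [0.438 0.599 0.099] 0.75
flap_far [0.365 0.203 0.103] 0.7
flap_far [0.689 0.13  0.142] 0.17
t 37.1 pos [0.7363 0.1219 0.4107] yaw 87.8 turn units 0.0 shift units [-0.0339  0.0051  3.8367] F [-0.6225 -0.3864 -0.4001]
```

View pics/p5.png

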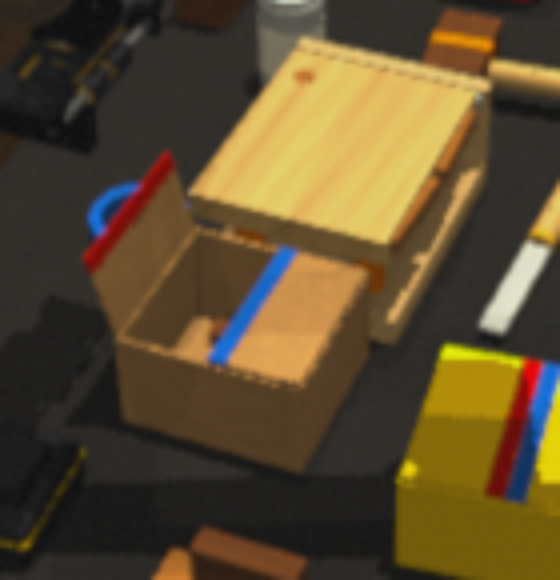

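The near flap lies flat (blue stripe at about (250,305) px), the far one (red) is still open. Now fold the far flap as a mirror of the first.

Request:
jog_arm(increments=[[0, 0, 0.7, 0], [0, 0, 0.9, 0], [0, 0, 0.9, 0], [0, 0, 0.9, 0], [0, 0, 0.4, 0], [0, 0, 0, 0], [0.4, 0, 0, 0], [0.4, 0, 0, 0], [0.4, 0, 0, 0], [0.4, 0, 0, 0]])

```text
time_s: 38.1
tcp_pos: [0.7043, 0.1231, 0.3355]
ee_rot: [[-0.999, 0.038, 0.002], [0.038, 0.999, 0.001], [-0.002, 0.001, -1.0]]
wrist_force: [0.4, -0.1, 0.1]
gripper_width: 0.004
gripper_force: 0.3
```

Request:
jog_arm(increments=[[0.4, 0, 0, 0], [0.4, 0, 0, 0], [0.4, 0, 0, 0], [0.4, 0, 0, 0], [0, 0, 0, 0], [0, 0, 0, 0]])

```text
time_s: 38.7
tcp_pos: [0.6729, 0.1244, 0.3343]
ee_rot: [[-0.999, 0.038, -0.0], [0.038, 0.999, -0.0], [0.0, -0.0, -1.0]]
wrist_force: [0.5, 0.5, 1.1]
gripper_width: 0.01
gripper_force: 0.0
```

Request:
jog_arm(increments=[[0.5, 0, 0.1, 0], [0.5, 0, 0.1, 0], [0.5, 0, 0.15, 0], [0.25, 0, 0.3, 0], [0.25, 0, 0.35, 0], [0.15, 0, 0.35, 0], [0.15, 0, 0.4, 0], [0, 0, 0, 0], [0, 0, 0, 0]])

```text
time_s: 39.6
tcp_pos: [0.6272, 0.1261, 0.2988]
ee_rot: [[-0.999, 0.038, -0.001], [0.038, 0.999, -0.0], [0.001, -0.0, -1.0]]
wrist_force: [0.2, 0.2, -0.3]
gripper_width: 0.004
gripper_force: 0.0
```

Request:
jog_arm(increments=[[0, 0, 0.2, 0], [0, 0, 0.2, 0], [0, 0, 0.1, 0], [0, 0, 0, 0], [0, 0, 0, 0]])

```text
time_s: 40.1
tcp_pos: [0.6271, 0.1261, 0.2892]
ee_rot: [[-0.999, 0.039, -0.0], [0.039, 0.999, -0.0], [0.0, -0.0, -1.0]]
wrist_force: [0.4, 0.6, 0.6]
gripper_width: 0.004
gripper_force: 0.0
```

Request:
jog_arm(increments=[[0, 0, 0.07, 0], [0, 0, 0.07, 0], [0, 0, 0, 0]])

```text
time_s: 40.4
tcp_pos: [0.6271, 0.1261, 0.2863]
ee_rot: [[-0.999, 0.039, -0.0], [0.039, 0.999, -0.0], [0.0, -0.0, -1.0]]
wrist_force: [0.3, 0.4, -0.3]
gripper_width: 0.005
gripper_force: 0.0
```

Request:
jog_arm(increments=[[0, 0, 0.05, 0], [0, 0, 0.05, 0], [0, 0, 0, 0]])

```text
time_s: 40.7
tcp_pos: [0.627, 0.1261, 0.2856]
ee_rot: [[-0.999, 0.038, 0.0], [0.038, 0.999, -0.0], [-0.0, -0.0, -1.0]]
wrist_force: [-2.1, -1.0, 4.6]
gripper_width: 0.005
gripper_force: 2.5
```

Request:
jog_arm(increments=[[0, 0, -0.5, 0], [0, 0, -1, 0], [0, 0, -1, 0], [0, 0, -1, 0], [0, 0, -1, 0], [0, 0, -1, 0], [0, 0, -1, 0], [0, -0.5, 0, 0], [0, -1, 0, 0], [0, -1, 0, 0]])

```text
time_s: 41.7
tcp_pos: [0.6247, 0.0745, 0.4132]
ee_rot: [[-0.999, 0.039, -0.003], [0.039, 0.999, -0.001], [0.002, -0.001, -1.0]]
wrist_force: [0.2, 0.5, -0.9]
gripper_width: 0.004
gripper_force: 0.0
```

Request:
jog_arm(increments=[[0, -1, 0, 0], [0, -1, 0, 0], [0, -1, 0, 0], [0, -1, 0, 0], [0, -0.5, 0, 0], [0, 0, 0, 0], [0, 0, 0, 0]])

```text
time_s: 42.4
tcp_pos: [0.6216, -0.0142, 0.414]
ee_rot: [[-0.999, 0.039, -0.001], [0.039, 0.999, 0.0], [0.001, 0.0, -1.0]]
wrist_force: [-0.7, 0.4, -0.5]
gripper_width: 0.003
gripper_force: 0.0
```

Run:
```python
from h import *
b=eyes.capture("side")
cv2.imwrite("pics/p6.png",cv2.resize(b[100:300,150:340],None,fx=3,fy=3))
for n in("flap_near","flap_far","scraper"):
    for d in eyes.spot_in("side",n)[:4]: print(n,np.round(d["centre"],3),round(d["conf"],2))
go([.7,.12,.334],None)
```

```text
flap_near [0.355 0.596 0.102] 0.82
flap_near [ 0.168 -0.272  0.103] 0.66
flap_near [0.282 0.194 0.102] 0.65
flap_near [0.552 0.135 0.101] 0.59
flap_far [0.633 0.128 0.104] 0.97
flap_far [0.363 0.204 0.105] 0.95
flap_far [ 0.251 -0.281  0.096] 0.6
scraper [0.481 0.383 0.026] 0.61
t 42.6 pos [ 0.6217 -0.0131  0.4144] yaw 87.85 turn units 0.0 shift units [-3.6609  6.7968  4.0191] F [0.366  0.6191 0.5387]
```

View pics/p6.png

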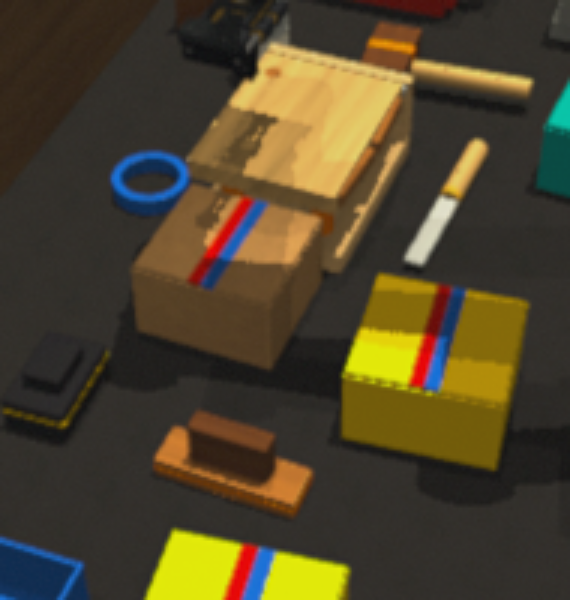

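Both flaps lie flat (red and blue stripes together at about (230,240) px), the scraper stands upright at (232,460), and the arm touches nothing.

```bash
python3 -c "
from h import *
print(r.finish_job())"
```

```text
the job is handed in; nothing more can be done
None
```

The job is handed in at about 43 s: all four chips were wiped into the carton with about 7.5–11 N on the board, the near flap was folded flat and then the far one, and the scraper stands upright on the bench; the hand-in returned no verdict.

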